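Knock a stuck end plug out of a paper-roll core

ROBOT

A 7-joint arm with a two-finger parallel gripper is mounted at the origin on the work surface. World frame = base frame: x ahead of the robot, y to its left, z up, the work surface at z = 0. Lengths are in m, angles in rad, forces in N, time in s.
With the tool pointing down it reaches from about 0.4 to 0.85 m from the base axis. Payload 6.9 kg.
Tool frame: the origin (TCP) lies between the finger pads; the fingertips stand 25 mm ahead of it and the grasp point (between the pads) lies 6 mm ahead of it; z points along the fingers, y is the direction in which the jaws open and shut (so a half turn about z gives the same grasp; the last joint's range is limited). The gripper opens to 85 mm and grips with 20 to 120 N. Pads are 22 mm wide; open, the fingers measure 114 mm over their backs; the gripper's body (76 mm by 85 mm) begins 54 mm behind the grasp point. The pads swing forward as they close: fully open they stand 13 mm farther back than shut.
Start: joints at [1.214, 0.507, -0.238, 1.5, 0.126, 1.149, -0.155], TCP at [0.279, -0.559, 0.256] pointing down, gripper open.
Joint ranges: [-3.08, 3.08], [-0.24, 2.05], [-1.43, 1.35], [0, 2.5], [-1.52, 4.66], [0.17, 1.96], [-2.89, 2.89]. Speed limits (rad/s): [2.39, 2.39, 3.14, 3.14, 3.14, 3.14, 3.14].

INTERFACE

Orientations are given as a unit quaternion [x, y, z, w].
In Python, from cell import bot gives the robot as it stands. Calls block until the motion is done:
- bot.reach(position, orientation): joint-space move of the TCP to a pose.
- bot.line_to(position, vel=0.15, ori=None, force_limit=None): straight line of the TCP; ori=None keeps the orientation; vel is the mean speed in m/s. With force_limit (N) it stops when the force on the tool has changed by that much, and returns True; else False.
- bot.movej(angles): joint-space move.
- bot.grip(opening): opening from 0.0 (shut) to 1.0 (fully open); the grip force is fixed at half the most; returns when the fingers have stopped.
- bot.pause(seconds).
- bot.solve_ik(position, orientation): joint angles nearest the present ones, or None.
- bot.sense(): the state.
- bot.grab_frame(name): name is "scene" or "side" or "wrist"; returns the picture (480x640x3 uint8, red, green, blue); there is no depth.
- bot.camera_info(name): a dict with "camera_matrix" (3x3 intrinsics, pixels), "dist" ([k1, k2, p1, p2, k3] as OpenCV has them; the pictures are not rectified), "rvec" (rotation vector, rad) and "tvec" (3), from world to camera coordinates, as OpenCV has them. Camera axes: x right, y down, z forward; pixel columns grow to the right and rows downward; lengths in m; the calibration is good to about 2 mm. A picture is of the moment at which its call begins: read the wrist's pose just before it. camera_info takes no time and is no camera call; for the wrist camera it gives the pose at the moment of the call.
A pose or a line that the arm cannot do raises bot.PlanningError and nothing moves.
- bot.job_done(): hands the job in, once; it reports no verdict.
The state is a dict: "t": time; "joint_pos": joint angles; "qvel": joint speeds; "effort": joint torques, N m; "ee_pos": TCP position; "tool_rot": TCP orientation; "contact_force": force on the tool from outside, world axes, zero at the start; "ft_torque": the same for the moment, N m; "width": opening from 0.0 (shut) to 1.0 (fully open).
Only numpy, scipy, OpenCV 4.12 (cv2) and the standard library are available. Lean on these libraries where they do the work, as an engineer would, in place of code of your own. Each camera call takes 0.05 s, during which the arm holds its last target.

TASK

An orange end plug is stuck inside the cardboard roll core on the stand. Take the plain wooden push rod with the red bands from the rack, feed it into the core's green-banded end and push the plug right out of the far end so that it drops into the blue catch tray; you will need a new grip further back on the rod once your hand comes up to the core. Push the plug only with the rod, leave the rod resting in the core, let go, and leave the other things on the bench where they are.

Things in the scene. Friction and masses are not known exactly. Their poses are not given: they have to be found in the camera images.
- core_mouth (a point): Centre of the open, green-banded end of the roll core, a level cardboard tube 130 mm long, 36 mm outside and 26 mm inside diameter, fixed on two posts, its axis 110 mm above the table. The origin lies on the bore's axis in the plane of this end; x points level into the bore towards the far end, z up. There is clear room in front of this end.
- core_exit (a point): Centre of the far end of the core, 130 mm along x from core_mouth, same axes. The plug must come out here. It is free once its centre is about 7 mm beyond this point, the rod's tip then being some 10 mm short of it; pushing the rod's tip a few mm beyond the far end makes sure.
- tray_floor (a point): Centre of the floor of the blue catch tray, fixed to the stand under and beyond the far end of the core; same axes as core_mouth. Inside 117 mm (x) by 96 mm (y), walls 48 mm high (far wall 73 mm); floor 12 mm above the table.
- plug_mid (a point): Centre of the orange plastic plug, a cylinder 24 mm in diameter, 40 mm long, about 40 g, its x axis along the bore at the start. A sprung steel strip in the top of the core pinches it, so it moves only when pushed with some 4 to 12 N, drags all the way and stops when the push stops. It can be seen through slots along the core's upper sides.
- rod_mid (a point): Middle of the wooden push rod: round, 20 mm in diameter, 200 mm long, about 110 g, pale wood with two red bands, ends rounded to half balls. x points along the rod from tail to tip (100 mm each way); y and z turn as it rolls. At first it lies level in the rack, axis 45 mm above the table.
- rod_tip (a point): Tip of the rod, on its axis; axes as rod_mid. Held at its middle the rod can go only some 80 mm into the core before the fingers meet the core. Let go with 70 mm or more in the core, it stays there with its tail sagging a few degrees, and the tail is free to be gripped. Bring it level again or it binds when pushed.
- rack: Fixed plywood rack; origin under the rear edge, x towards the rods' tips. Three slots 78 mm apart; the three rods swap among them. About the rear 60 mm of each rod lies in a 24 mm wide slot between blocks 62 mm high and cannot be gripped there; 174 to 190 mm along is a notched rail 45 mm high. From 75 to 155 mm from its tail the rod is free: 40 mm clear to neighbours, a 10 mm board beneath.
- short_rod_mid (a point): Middle of a plain aluminium rod, 20 mm by 100 mm, in the same rack: too short for this job. Leave it.
- feed_roller_mid (a point): Middle of a steel feed roller, 20 mm by 200 mm with a black rubber sleeve 32 mm in diameter, in the same rack: too thick for the core. Leave it.
- tape_roll: Yellow roll, 90 mm across, 24 mm high, lying flat; origin at the centre of its underside. Leave it.
- ink_carton: Red-brown carton with a white band, 60 x 150 x 50 mm; origin at the centre of its underside. Leave it.
- cleaner: White bottle 60 mm across, 150 mm tall; origin at the centre of its underside. Leave it.
- driver: Green-handled screwdriver lying on the table. Leave it.
- pen_cup: Black pen cup 76 mm across, 95 mm high; origin at the centre of its underside. Leave it.

How it is judged:
On the way, in this order (a step that is already met when the one before it is completed fails the run):
1. the wooden rod, held by the fingers, is in the core: its tip at least 20 mm past the green-banded end (x of rod_tip in the frame of core_mouth above 0.02 m and y of rod_tip in the frame of core_mouth between -0.02 and 0.02 m and z of rod_tip in the frame of core_mouth between -0.02 and 0.02 m and contact force between the fingers and rod above 1 N), for 0.1 s.
2. the plug is out of the far end of the core (its centre 5 mm or more beyond it), with the rod's tip at least 105 mm into the core (x of rod_tip in the frame of core_mouth above 0.105 m and y of rod_tip in the frame of core_mouth between -0.02 and 0.02 m and z of rod_tip in the frame of core_mouth between -0.02 and 0.02 m and x of plug_mid in the frame of core_exit above 0.005 m), for 0.1 s.
At the end, for the whole second after the job is handed in: The plug lies at rest in the blue catch tray (its centre within the tray's walls and less than 35 mm above its floor); the wooden rod, let go and at rest, lies in the core with its tip at least 105 mm in from the green-banded end (and within 20 mm of the bore's axis) (x of rod_tip in the frame of core_mouth above 0.105 m and y of rod_tip in the frame of core_mouth between -0.02 and 0.02 m and z of rod_tip in the frame of core_mouth between -0.02 and 0.02 m and x of plug_mid in the frame of tray_floor between -0.06 and 0.06 m and y of plug_mid in the frame of tray_floor between -0.05 and 0.05 m and z of plug_mid in the frame of tray_floor below 0.035 m and linear speed of each of plug, rod below 0.03 m/s); the robot touches nothing.
It fails at once if the fingers push or touch the plug (contact force between the fingers and plug above 0.5 N).
It fails at once if the aluminium rod or the feed roller is moved more than 30 mm (distance of any of short_rod_mid, feed_roller_mid from where it was at the start of the episode above 0.03 m).
It fails at once if the roll, carton, bottle, screwdriver or cup is moved more than 30 mm (distance of any of tape_roll, ink_carton, cleaner, driver, pen_cup from where it was at the start of the episode above 0.03 m).
It also fails if it takes over 51 s, if anything falls off the work surface, if the arm or the gripper's body presses on something with over 40 N, if the wrist force passes 120 N, or if a joint passes its speed limit or range.

## Working session

There is one attempt and no reset: what is moved stays moved. The work goes in short steps, each a Python script; the robot and the scene stay as the last script left them, time stands still between calls to the robot, and variables do not carry over. Pictures are saved under pics/ and viewed, and the job is handed in when it is done.

```bash
mkdir -p pics; ls
python3 - <<'E'
from cell import bot
import cv2
for n in ("scene","side","wrist"):
    i=bot.camera_info(n); print(n,i)
    f=bot.grab_frame(n); cv2.imwrite(f"pics/a_{n}.png",f[:,:,::-1])
s=bot.sense(); print(s)
E
```

```text
pics
scene {'camera_matrix': array([[453.87579362,   0.        , 323.32733058],
       [  0.        , 453.87579362, 236.79279133],
       [  0.        ,   0.        ,   1.        ]]), 'dist': array([0.02908725, 0.        , 0.        , 0.        , 0.        ]), 'rvec': array([ 1.40955113,  2.12071636, -0.93280197]), 'tvec': array([ 0.21085773, -0.28834195,  1.37338449])}
side {'camera_matrix': array([[491.53759762,   0.        , 321.25762058],
       [  0.        , 491.53759762, 230.7080059 ],
       [  0.        ,   0.        ,   1.        ]]), 'dist': array([-0.03238583,  0.        ,  0.        ,  0.        ,  0.        ]), 'rvec': array([ 0.91126741, -2.49432692,  1.10419131]), 'tvec': array([0.44639245, 0.31839902, 0.90928361])}
wrist {'camera_matrix': array([[380.529649  ,   0.        , 315.05446613],
       [  0.        , 380.529649  , 229.82825096],
       [  0.        ,   0.        ,   1.        ]]), 'dist': array([-0.07821891,  0.        ,  0.        ,  0.        ,  0.        ]), 'rvec': array([-2.46101889,  1.52150526,  0.22036899]), 'tvec': array([-0.62359241, -0.0367362 ,  0.37966582])}
{'t': 0.15, 'joint_pos': array([ 1.21353229,  0.50814965, -0.2375558 ,  1.500875  ,  0.12570417,
        1.14887472, -0.15477724]), 'qvel': array([-0.00094317, -0.00426685, -0.00147834, -0.00198731, -0.00129182,
        0.00198049,  0.00076249]), 'effort': array([-3.70749389e-03, -6.21004629e+01, -2.19000600e+00, -2.49839187e+01,
        1.26365616e-02,  9.09102178e-03,  8.69119390e-07]), 'ee_pos': array([ 0.27881768, -0.55899814,  0.25563656]), 'tool_rot': array([ 9.73345672e-01,  2.29342031e-01, -1.57124781e-04, -6.40605180e-04]), 'contact_force': array([ 0.23860623, -0.26991268,  0.18566381]), 'ft_torque': array([-0.00104374,  0.01515933, -0.00213375]), 'width': 1.0011181288254631}
```

View pics/a_scene.png

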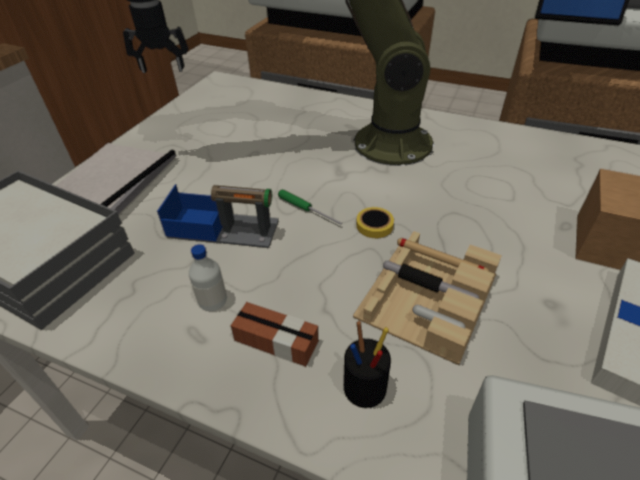

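View pics/a_side.png

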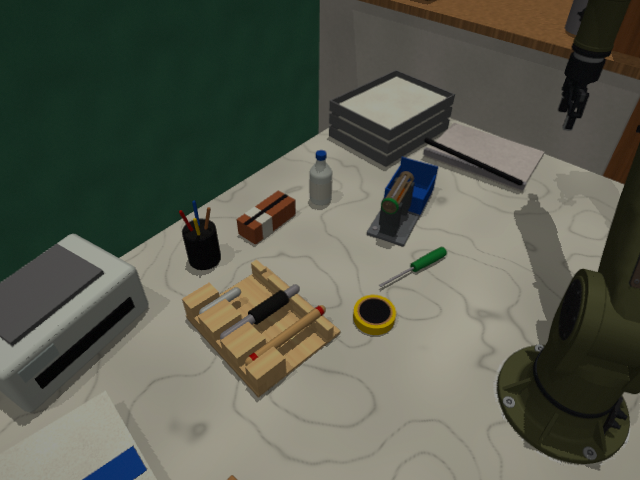

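View pics/a_wrist.png

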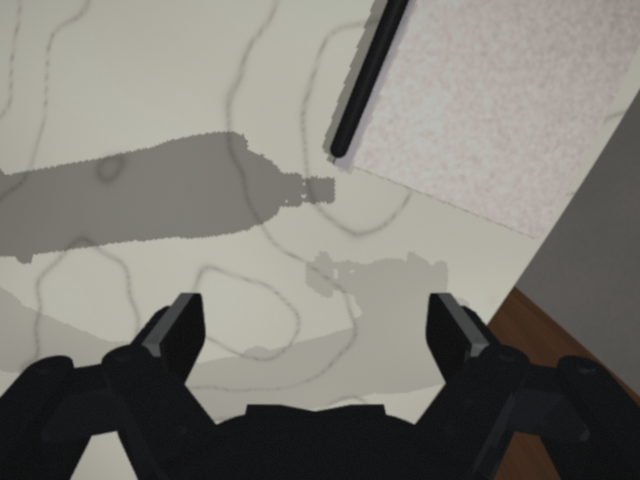

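The wooden rod is in the slot nearest the robot (scene 403,242 to 483,267). The core runs from its green end at scene (267,197) to about (213,192), with the tray beyond it. I'll zoom in for measurements.

Run:
```python
import cv2,numpy as np
a=cv2.imread("pics/a_scene.png");b=cv2.imread("pics/a_side.png")
c1=cv2.resize(a[170:250,155:290],None,fx=4,fy=4,interpolation=cv2.INTER_CUBIC)[:, :400*2]
c2=cv2.resize(a[225:305,375:510],None,fx=4,fy=4,interpolation=cv2.INTER_CUBIC)
d1=cv2.resize(b[150:250,360:450],None,fx=4,fy=4,interpolation=cv2.INTER_CUBIC)
d2=cv2.resize(b[290:390,235:345],None,fx=4,fy=4,interpolation=cv2.INTER_CUBIC)
cv2.imwrite("pics/z1.png",np.hstack([c1[:, :400],c2[:, :400]]) if 0 else np.vstack([c1[:300],c2[:300]]))
cv2.imwrite("pics/z2.png",np.hstack([d1,d2]))
```

```text
(no output)
```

View pics/z1.png

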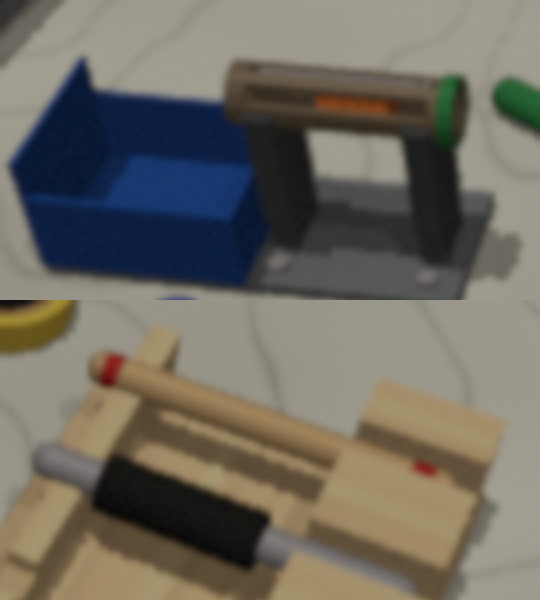

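View pics/z2.png

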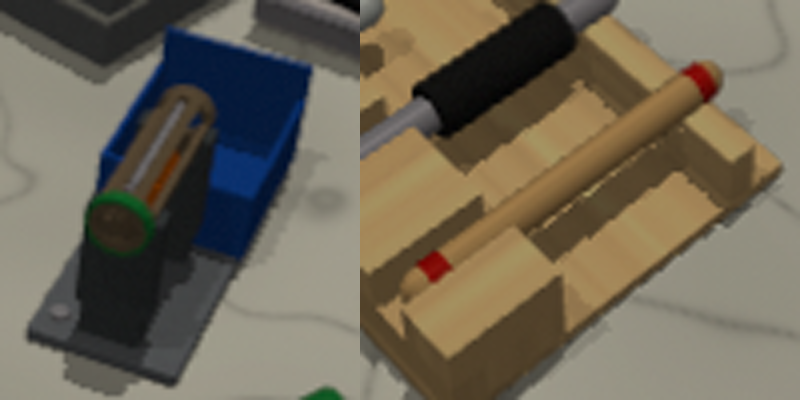

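```bash
cat > h.py <<'E'
import cv2,numpy as np
from cell import bot
from scipy.spatial.transform import Rotation as R
def ray(n,p,info=None):
    i=info or bot.camera_info(n); u=cv2.undistortPoints(np.array([[p]],float),i["camera_matrix"],i["dist"])[0,0]
    M=cv2.Rodrigues(i["rvec"])[0]; d=M.T@np.array([u[0],u[1],1]); return -M.T@i["tvec"], d/np.linalg.norm(d)
def onz(n,p,z,info=None):
    c,d=ray(n,p,info); return c+d*(z-c[2])/d[2]
def tri(rs):
    A=np.zeros((3,3));b=np.zeros(3)
    for c,d in rs:
        P=np.eye(3)-np.outer(d,d);A+=P;b+=P@c
    x=np.linalg.solve(A,b); return x,[np.linalg.norm((np.eye(3)-np.outer(d,d))@(x-c)) for c,d in rs]
def proj(n,X,info=None):
    i=info or bot.camera_info(n); return cv2.projectPoints(np.array(X,float).reshape(-1,3),i["rvec"],i["tvec"],i["camera_matrix"],i["dist"])[0][:,0]
def blobs(img,col,minA=8):
    h=cv2.cvtColor(img,cv2.COLOR_BGR2HSV)
    if col=="red": m=((h[...,0]<6)|(h[...,0]>172))&(h[...,1]>190)&(h[...,2]>90)
    if col=="green": m=(abs(h[...,0].astype(int)-65)<15)&(h[...,1]>130)&(h[...,2]>50)
    if col=="orange": m=(abs(h[...,0].astype(int)-12)<5)&(h[...,1]>190)&(h[...,2]>120)
    n,l,s,c=cv2.connectedComponentsWithStats(m.astype(np.uint8))
    return [(tuple(c[k].round(1)),s[k].tolist()) for k in range(1,n) if s[k,4]>=minA]
E
python3 - <<'E'
from h import *
for n in("scene","side"):
    im=cv2.imread(f"pics/a_{n}.png")
    for c in("red","green","orange"): print(n,c,blobs(im,c))
P={"mouth":((268,197),(390.2,205.5)),"far":((214.5,193),(406.7,177)),"tip":((398,241),(324.5,307.5))}
for k,(a,b) in P.items(): print(k,tri([ray("scene",a),ray("side",b)]))
print(onz("side",(246.3,362.5),.045))
E
```

```text
scene red [((np.float64(402.0), np.float64(242.2)), [400, 240, 4, 5, 12]), ((np.float64(379.4), np.float64(352.6)), [378, 351, 4, 4, 13])]
scene green [((np.float64(266.1), np.float64(196.7)), [265, 190, 4, 15, 37]), ((np.float64(293.8), np.float64(199.7)), [279, 191, 31, 19, 224])]
scene orange []
side red [((np.float64(319.7), np.float64(308.9)), [316, 306, 8, 7, 27]), ((np.float64(253.2), np.float64(355.9)), [250, 353, 8, 7, 36])]
side green [((np.float64(391.1), np.float64(200.8)), [383, 198, 16, 9, 49]), ((np.float64(429.4), np.float64(257.8)), [412, 248, 34, 22, 298])]
side orange []
mouth (array([ 0.49883968, -0.14969304,  0.10828309]), [np.float64(0.002364847804396578), np.float64(0.0023648478043966355)])
far (array([ 0.53022238, -0.27000471,  0.10802874]), [np.float64(0.0033064856920169373), np.float64(0.003306485692016802)])
tip (array([0.45692751, 0.14292422, 0.04168884]), [np.float64(0.0029067934563922013), np.float64(0.0029067934563922642)])
[0.48337362 0.33619558 0.045     ]
```

```bash
cat >> h.py <<'E'
def quat(ux,uy):  # tool x axis along (ux,uy), tool z down
    x=np.array([ux,uy,0.]);x/=np.linalg.norm(x);z=np.array([0,0,-1.]);y=np.cross(z,x)
    return R.from_matrix(np.c_[x,y,z]).as_quat()
E
python3 - <<'E'
from h import *
s=bot.sense();i=bot.camera_info("wrist");M=cv2.Rodrigues(i["rvec"])[0];T=R.from_quat(s["tool_rot"]).as_matrix()
print("cam in tool",T.T@(-M.T@i["tvec"]-s["ee_pos"]),"\n",(M@T).round(3))
u=np.array([-.135,-.99]);w=np.array([.25,-.968])
for nm,p,d in(("rod",[.472,.25,.051],u),("rodhov",[.472,.25,.2],u),("mouthgrip",[.475,-.045,.116],w),("push",[.50,-.145+.0,.116],w),("back",[.46,.0,.116],w)):
    for sg in(1,-1):
        q=bot.solve_ik(p,quat(*(sg*d))); print(nm,sg,None if q is None else q.round(2))
E
```

```text
cam in tool [ 0.07123937 -0.0003087  -0.11773393] 
 [[ 0.     1.     0.001]
 [-0.96   0.    -0.28 ]
 [-0.28  -0.001  0.96 ]]
rod 1 [ 0.15  0.94 -1.23  1.97  1.05  1.07  1.44]
rod -1 [-0.14  0.69 -0.62  1.97  0.63  0.68 -1.29]
rodhov 1 [ 0.2   0.67 -1.23  1.82  0.69  1.16  1.75]
rodhov -1 [ 0.21  0.71 -1.28  1.82  0.73  1.2  -1.44]
mouthgrip 1 [-0.01  0.46  0.08  2.07 -0.06  0.61 -2.78]
mouthgrip -1 [ 0.5   0.52 -0.66  2.06  0.49  0.71 -0.22]
push 1 [ 0.15  0.51  0.13  1.96 -0.1   0.67 -2.55]
push -1 [ 0.64  0.57 -0.61  1.95  0.46  0.76  0.01]
back 1 [-0.74  0.73  1.15  2.12 -0.88  0.9  -1.95]
back -1 [ 0.41  0.5  -0.67  2.1   0.49  0.69 -0.33]
```

Run:
```python
from h import *
import pickle
w=np.array([.25,-.968]);u=np.array([-.135,-.99])
def look(p,d,nm):
    bot.reach(p,quat(*(-d)));bot.pause(.2)
    i=bot.camera_info("wrist");f=bot.grab_frame("wrist")
    cv2.imwrite(f"pics/{nm}.png",f[:,:,::-1]);pickle.dump(i,open(f"{nm}.pkl","wb"));s=bot.sense();print(s["t"],s["ee_pos"],s["joint_pos"].round(2))
look([.524,-.247,.33],w,"wcore")
look([.465,.20,.27],u,"wrod")
```

```text
1.8917 [ 0.52361442 -0.24793898  0.32973837] [ 0.82  0.43 -0.67  1.49  0.27  1.31  0.38]
3.8083 [0.46535264 0.1994051  0.26996522] [ 0.12  0.39 -0.81  1.78  0.31  1.11 -0.93]
```

View pics/wcore.png

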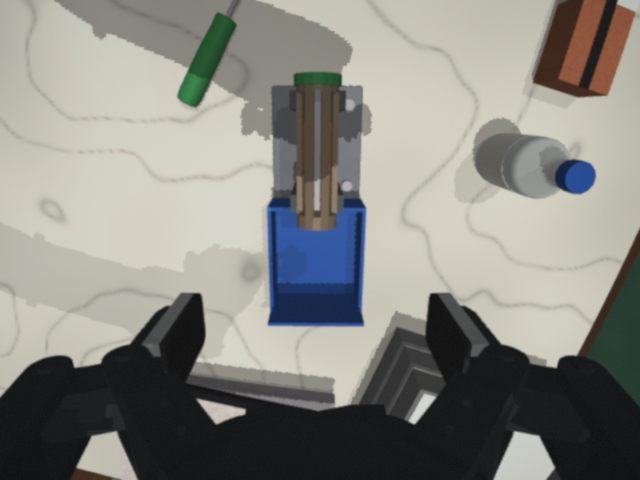

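View pics/wrod.png

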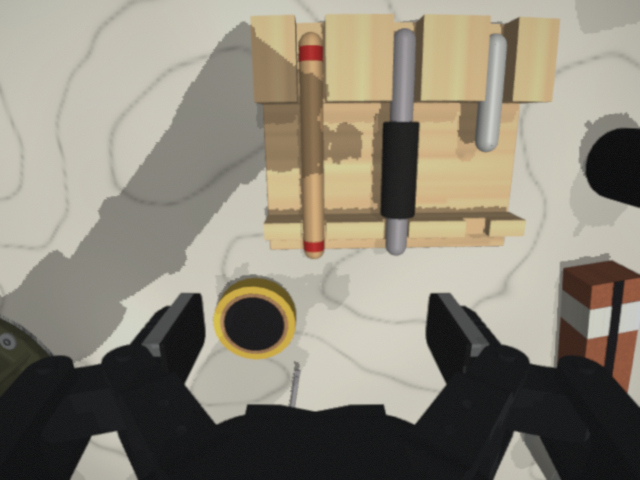

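Run:
```python
from h import *
import pickle
a=cv2.imread("pics/wcore.png");b=cv2.imread("pics/wrod.png")
ia=pickle.load(open("wcore.pkl","rb"));ib=pickle.load(open("wrod.pkl","rb"))
for c in("green","orange"):print(c,blobs(a,c))
print(blobs(b,"red"))
# camera position
M=cv2.Rodrigues(ia["rvec"])[0];print("cam",-M.T@ia["tvec"])
z1=cv2.resize(a[60:240,270:370],None,fx=4,fy=4,interpolation=cv2.INTER_CUBIC)
cv2.imwrite("pics/z3.png",cv2.rotate(z1,cv2.ROTATE_90_CLOCKWISE))
```

```text
green [((np.float64(205.7), np.float64(60.5)), [179, 14, 55, 91, 1930]), ((np.float64(317.2), np.float64(78.2)), [295, 74, 45, 10, 386])]
orange []
[((np.float64(304.1), np.float64(52.6)), [301, 47, 7, 12, 52]), ((np.float64(317.2), np.float64(52.3)), [314, 47, 7, 12, 48]), ((np.float64(308.3), np.float64(246.4)), [306, 244, 5, 7, 20]), ((np.float64(319.4), np.float64(246.6)), [317, 244, 6, 6, 21])]
cam [ 0.50540996 -0.17874256  0.44740749]
```

View pics/z3.png

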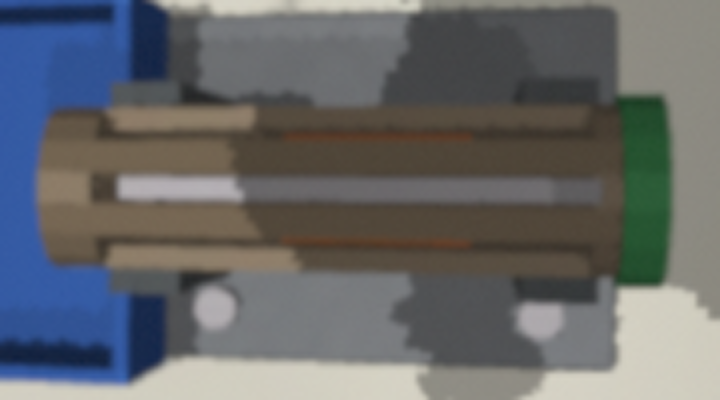

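Run:
```python
from h import *
import pickle
ia=pickle.load(open("wcore.pkl","rb"));ib=pickle.load(open("wrod.pkl","rb"))
m=onz("",(317.4,74),.11,ia);f=onz("",(316.8,227.5),.11,ia)
mt=onz("",(317.4,73),.128+.002,ia);ft=onz("",(316.8,230.6),.128,ia)
print("core",m,f,np.linalg.norm(m-f),(f-m)/np.linalg.norm(f-m),"top",mt,ft,np.linalg.norm(mt-ft))
t=onz("",(313.8,258),.045,ib);k=onz("",(311,33),.045,ib)
print("rod",t,k,np.linalg.norm(t-k),(t-k)/np.linalg.norm(t-k),"mid",(t+k)/2)
b1=onz("",(310.7,52.5),.045,ib);b2=onz("",(313.6,246.5),.045,ib);print("bands",b1,b2,np.linalg.norm(b1-b2),(b2-b1)/np.linalg.norm(b2-b1),(b1+b2)/2)
# cross-check vs fixed cameras
print(proj("scene",[m,f,t,k]).round(1),proj("side",[m,f,t,k]).round(1))
```

```text
core [ 0.49840668 -0.14230168  0.11      ] [ 0.53112583 -0.27155733  0.11      ] 0.133332531986176 [ 0.24539508 -0.96942316  0.        ] top [ 0.49863488 -0.14373528  0.13      ] [ 0.53045677 -0.26933749  0.128     ] 0.12958606962329816
rod [0.45645558 0.14347004 0.045     ] [0.48138132 0.34042922 0.045     ] 0.19853012373883522 [-0.12555142 -0.99208711  0.        ] mid [0.46891845 0.24194963 0.045     ]
bands [0.47899837 0.32519909 0.045     ] [0.45786625 0.1550308  0.045     ] 0.17147540951975598 [-0.12323704 -0.99237726  0.        ] [0.46843231 0.24011495 0.045     ]
[[270.3 196.2]
 [212.6 191.2]
 [397.5 238.9]
 [488.6 272.1]] [[388.  207.3]
 [406.1 177.1]
 [323.5 307.7]
 [245.4 364.6]]
```

```bash
cat >> h.py <<'E'
mouth=np.array([.4985,-.1432,.110]);w=np.array([.2459,-.9693,0]);rm=np.array([.4688,.2415,.045]);u=np.array([-.1245,-.9922,0])
E
python3 - <<'E'
from h import *
g=rm-.010*u
bot.grip(.55)
bot.reach(g+[0,0,.09],quat(*(-u[:2])))
print(bot.line_to(g+[0,0,.006],vel=.12,force_limit=15)); print(bot.sense()["ee_pos"]-g, bot.sense()["contact_force"])
cv2.imwrite("pics/g1.png",bot.grab_frame("side")[:,:,::-1])
bot.grip(0); s=bot.sense();print(s["width"],s["contact_force"],s["t"])
bot.line_to(g+[0,0,.13],vel=.12)
s=bot.sense();print(s["width"],s["contact_force"],s["t"])
cv2.imwrite("pics/g2.png",bot.grab_frame("side")[:,:,::-1])
cv2.imwrite("pics/g3.png",bot.grab_frame("scene")[:,:,::-1])
a=cv2.imread("pics/g1.png")[150:450,150:450];b=cv2.imread("pics/g2.png")[150:450,150:450]
cv2.imwrite("pics/g12.png",np.hstack([a,b]))
E
```

```text
False
[0.00053508 0.00026653 0.00683552] [-0.58464299 -0.00842381  0.25216691]
0.21594129897566222 [-0.27277677 -0.45914494  5.31427675] 6.175
0.2138261888935986 [ 0.33454647  0.47401728 -1.84071203] 7.3583
```

View pics/g12.png

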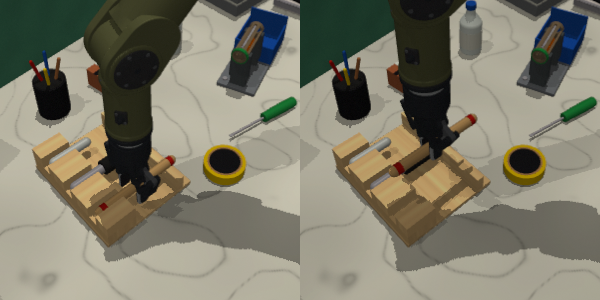

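The rod is gripped and lifted level. Next I go to the pre-insert pose in front of the mouth and compare the tip with the bore.

Run:
```python
from h import *
p=mouth-.15*w+[0,0,.006]
q=quat(*(-w[:2]))
bot.reach(p+[0,0,.06],q)
bot.line_to(p,vel=.12);bot.pause(.2)
s=bot.sense();print(s["ee_pos"]-p,s["t"],s["width"])
for n in("scene","side"):cv2.imwrite(f"pics/i_{n}.png",bot.grab_frame(n)[:,:,::-1])
tip=p-[0,0,.006]+.11*w; 
A=cv2.imread("pics/i_scene.png");B=cv2.imread("pics/i_side.png")
for n in("scene","side"):
  print(n,"pred tip,tail,mouth,exit",proj(n,[tip,tip-.2*w,mouth,mouth+.13*w]).round(1).tolist())
  print(blobs(cv2.imread(f"pics/i_{n}.png"),"red"))
a=cv2.resize(A[160:260,200:350],(600,400),interpolation=cv2.INTER_CUBIC);b=cv2.resize(B[150:300,340:440],(400,600),interpolation=cv2.INTER_CUBIC)
cv2.imwrite("pics/i1.png",a);cv2.imwrite("pics/i2.png",b)
```

```text
[0.00047092 0.00013323 0.00067014] 9.2917 0.21139227626668947
scene pred tip,tail,mouth,exit [[287.5, 197.7], [378.3, 205.5], [269.9, 196.1], [213.7, 191.2]]
[((np.float64(292.9), np.float64(199.9)), [292, 197, 3, 6, 11]), ((np.float64(369.5), np.float64(205.5)), [368, 204, 4, 4, 16]), ((np.float64(379.5), np.float64(352.5)), [378, 351, 4, 4, 14])]
side pred tip,tail,mouth,exit [[382.3, 217.2], [347.6, 275.5], [388.2, 207.1], [405.8, 177.6]]
[((np.float64(180.1), np.float64(211.1)), [179, 210, 3, 3, 8])]
```

View pics/i1.png

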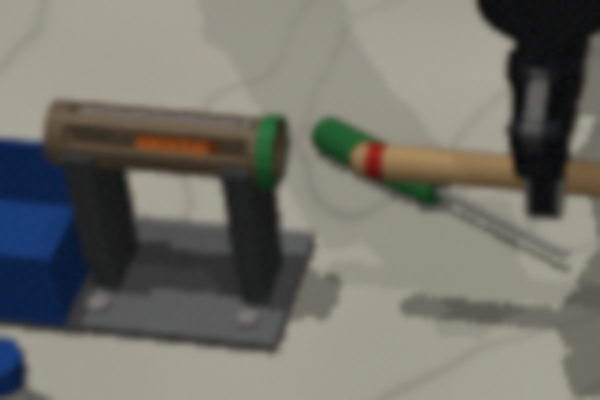

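View pics/i2.png

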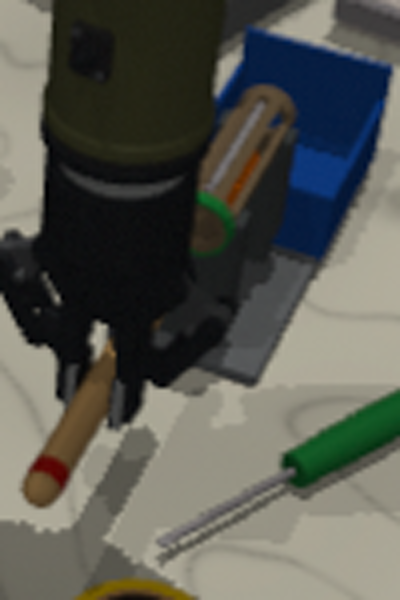

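Run:
```python
from h import *
def go(d,v,fl):   # tip depth d
    r=bot.line_to(mouth+(d-.11)*w+[0,0,.0055],vel=v,force_limit=fl)
    s=bot.sense();f=s["contact_force"];e=(s["ee_pos"]-mouth)
    print(d,r,"depth",(e@w+.11).round(4),"F",f.round(1),"Fax",(f@w).round(1),s["width"].round(3),round(s["t"],2));return r
if not go(.0,.08,8):
  if not go(.032,.05,12):
    for d in(.05,.065,.08):
      if go(d,.05,28):break
for n in("scene","side"):cv2.imwrite(f"pics/j_{n}.png",bot.grab_frame(n)[:,:,::-1])
a=cv2.resize(cv2.imread("pics/j_scene.png")[160:260,200:350],(600,400),interpolation=cv2.INTER_CUBIC)
cv2.imwrite("pics/j1.png",a)
```

```text
Traceback (most recent call last):
AttributeError: 'float' object has no attribute 'round'
```

```bash
cat >> h.py <<'E'
def go(d,v,fl,back=.11,dz=.0055):   # tip depth d
    r=bot.line_to(mouth+(d-back)*w+[0,0,dz],vel=v,force_limit=fl)
    s=bot.sense();f=s["contact_force"];e=(s["ee_pos"]-mouth)
    print(d,r,"depth %.4f"%(e@w+back),"F",f.round(1),"Fax %.1f"%(f@w),"w %.3f t %.2f"%(s["width"],s["t"]));return r
E
python3 - <<'E'
from h import *
if not go(.032,.05,12):
    for d in(.05,.065,.08):
      if go(d,.05,28):break
for n in("scene","side"):cv2.imwrite(f"pics/j_{n}.png",bot.grab_frame(n)[:,:,::-1])
a=cv2.resize(cv2.imread("pics/j_scene.png")[160:260,200:350],(600,400),interpolation=cv2.INTER_CUBIC)
cv2.imwrite("pics/j1.png",a)
E
```

```text
0.032 False depth 0.0318 F [ 1.   0.6 -1.8] Fax -0.3 w 0.213 t 10.83
0.05 False depth 0.0499 F [ 0.1  2.8 -0.9] Fax -2.7 w 0.213 t 11.34
0.065 False depth 0.0650 F [-0.1  2.7 -1.5] Fax -2.6 w 0.213 t 11.79
0.08 False depth 0.0800 F [-0.4  3.6 -0.9] Fax -3.6 w 0.215 t 12.24
```

View pics/j1.png

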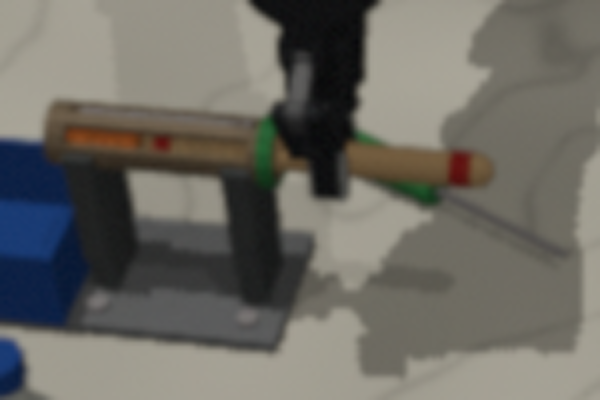

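The rod's tip is 80 mm in, and the plug has moved to the far part of the core. Now I'll release, slide back along the rod and measure the sag.

Run:
```python
from h import *
bot.grip(.55);bot.pause(.3)
go(.08,.12,10,back=.165)
bot.pause(.2)
for n in("scene","side","wrist"):cv2.imwrite(f"pics/k_{n}.png",bot.grab_frame(n)[:,:,::-1])
for n in("scene",):
  im=cv2.imread(f"pics/k_{n}.png");print(blobs(im,"red"))
  print(proj(n,[mouth-.12*w,mouth-.12*w-[0,0,.01]]).round(1).tolist())
a=cv2.resize(cv2.imread("pics/k_scene.png")[160:260,200:350],(600,400),interpolation=cv2.INTER_CUBIC)
b=cv2.resize(cv2.imread("pics/k_side.png")[180:330,300:450],(400,400),interpolation=cv2.INTER_CUBIC)[:,:200]
cv2.imwrite("pics/k1.png",np.hstack([a,b]))
```

```text
0.08 False depth 0.0805 F [-0.4  1.  -0.2] Fax -1.0 w 0.548 t 13.64
[((np.float64(315.1), np.float64(203.7)), [314, 202, 3, 5, 13]), ((np.float64(379.5), np.float64(352.5)), [378, 351, 4, 4, 14])]
[[323.3, 200.7], [323.4, 204.3]]
```

View pics/k1.png

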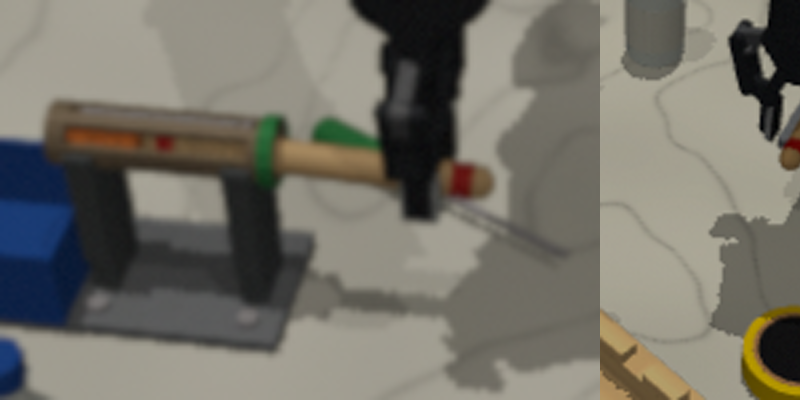

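View pics/k_wrist.png

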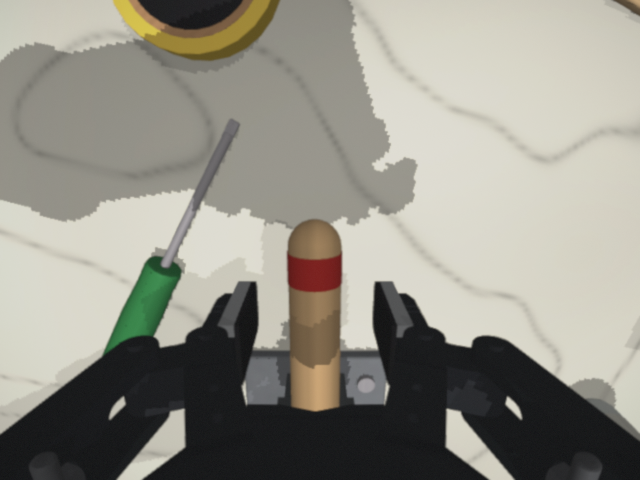

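Run:
```python
from h import *
th=.058
x=-w*np.cos(th)-np.array([0,0,np.sin(th)]);x/=np.linalg.norm(x);z=np.array([w[0]*np.sin(th),w[1]*np.sin(th),-np.cos(th)]);z/=np.linalg.norm(z)
qt=R.from_matrix(np.c_[x,np.cross(z,x),z]).as_quat(); ql=quat(*(-w[:2]))
G=mouth-.085*w
bot.line_to(G+[0,0,-.007]-.006*z,vel=.05,ori=qt)
bot.grip(0);s=bot.sense();print(s["width"],s["contact_force"].round(1),s["t"])
r=bot.line_to(G+[0,0,.006],vel=.04,ori=ql,force_limit=30);s=bot.sense();print(r,s["width"],s["contact_force"].round(1),s["t"])
cv2.imwrite("pics/l.png",cv2.resize(bot.grab_frame("scene")[160:260,200:350,::-1],(600,400),interpolation=cv2.INTER_CUBIC))
```

```text
0.21084611311272988 [-0.1  1.   0.9] 14.6417
False 0.21471759969354653 [ 0.   0.1 -1.1] 14.9667
```

View pics/l.png

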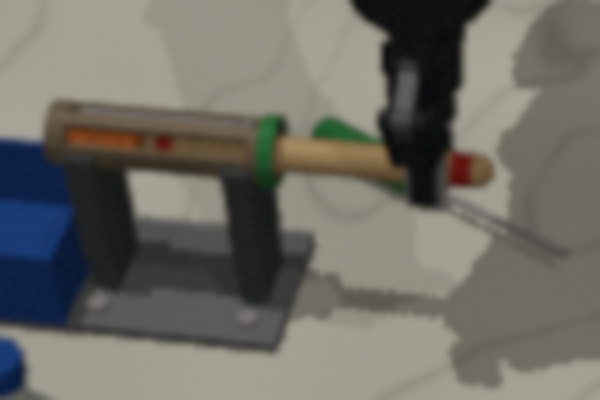

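The rod is level again (tail band at zoom y≈169) with low forces. Now I push.

Run:
```python
from h import *
for d in(.095,.11,.12,.13,.137):
    if go(d,.05,30,back=.165,dz=.006):break
bot.pause(.4)
for n in("scene","side"):cv2.imwrite(f"pics/m_{n}.png",bot.grab_frame(n)[:,:,::-1])
a=cv2.resize(cv2.imread("pics/m_scene.png")[160:260,150:300],(450,300),interpolation=cv2.INTER_CUBIC)
b=cv2.resize(cv2.imread("pics/m_side.png")[150:250,350:450],(300,300),interpolation=cv2.INTER_CUBIC)
cv2.imwrite("pics/m1.png",np.hstack([a,b]))
```

```text
0.095 False depth 0.0942 F [ 0.   3.2 -1.5] Fax -3.1 w 0.212 t 15.47
0.11 False depth 0.1098 F [-0.3  2.6 -0.7] Fax -2.6 w 0.208 t 15.92
0.12 False depth 0.1208 F [-0.1 -0.2 -1.1] Fax 0.2 w 0.210 t 16.27
0.13 False depth 0.1305 F [-0.5 -0.2 -1.3] Fax 0.1 w 0.214 t 16.62
0.137 False depth 0.1374 F [-0.2  0.4 -1.7] Fax -0.4 w 0.213 t 16.91
```

View pics/m1.png

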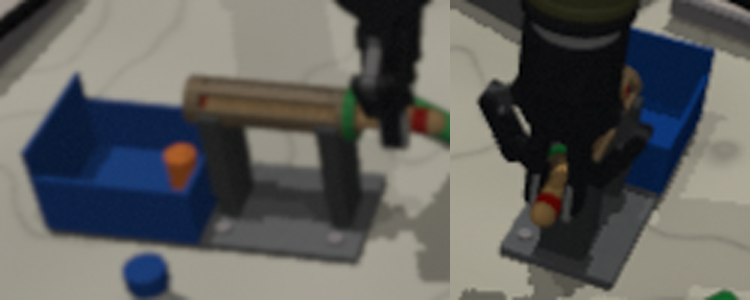

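Run:
```python
from h import *
bot.grip(.55);bot.pause(.3)
s=bot.sense()
bot.line_to(s["ee_pos"]+[0,0,.14],vel=.12)
bot.reach(mouth-.20*w+[0,0,.2],quat(*(-w[:2])));bot.pause(.5)
for n in("scene","side"):cv2.imwrite(f"pics/n_{n}.png",bot.grab_frame(n)[:,:,::-1])
a=cv2.resize(cv2.imread("pics/n_scene.png")[160:260,150:300],(450,300),interpolation=cv2.INTER_CUBIC)
b=cv2.resize(cv2.imread("pics/n_side.png")[150:250,350:450],(300,300),interpolation=cv2.INTER_CUBIC)
cv2.imwrite("pics/n1.png",np.hstack([a,b]));print(bot.sense()["t"],bot.sense()["contact_force"])
```

```text
20.7667 [-0.04422361  0.84408843  0.51676329]
```

View pics/n1.png

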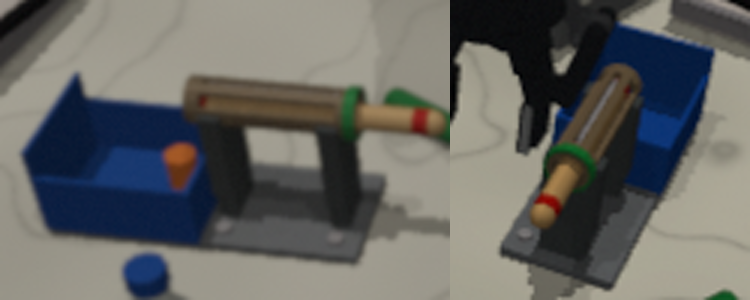

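View pics/n_scene.png

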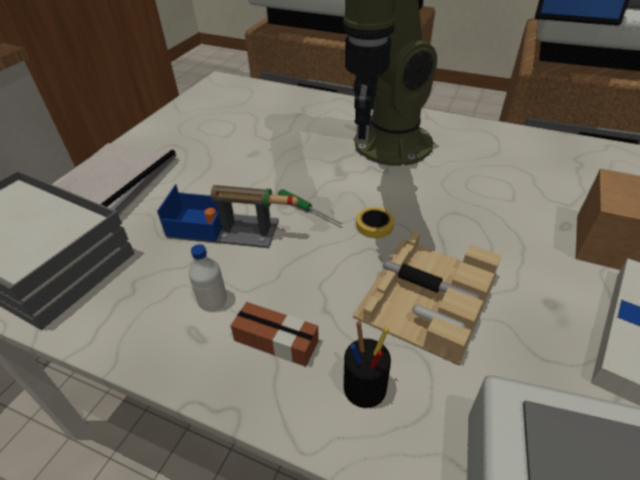

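The plug stands or leans in the tray and the rod rests in the core. A wrist look from above will check both.

Run:
```python
from h import *
import pickle
bot.reach([.524,-.247,.36],quat(*(-w[:2])));bot.pause(.3)
i=bot.camera_info("wrist");cv2.imwrite("pics/p.png",bot.grab_frame("wrist")[:,:,::-1]);pickle.dump(i,open("p.pkl","wb"));print(bot.sense()["t"])
```

```text
22.3
```

View pics/p.png

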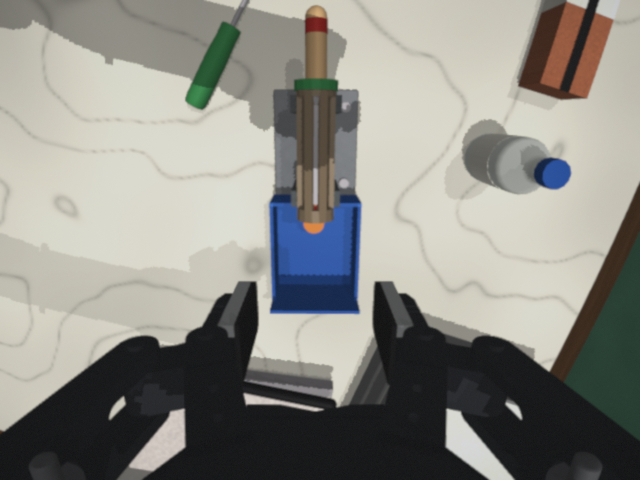

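Run:
```python
from h import *
import pickle
i=pickle.load(open("p.pkl","rb"))
t=onz("",(316.5,6),.108,i);print("tail depth",(t-mouth)@w,"tip",(t-mouth)@w+.2)
top,e=tri([ray("",(313.5,228),i),ray("scene",(210,211))]);print("plug top",top,e,"past exit",(top-mouth)@w-.13)
bot_=onz("scene",(209.3,221.5),.012);print("plug foot if on floor",bot_,(bot_-mouth)@w-.13)
im=cv2.imread("pics/p.png")
for r in(197,300):print(r,(onz("",(315,r),.012,i)-mouth)@w-.13)
```

```text
tail depth -0.0642256414769995 tip 0.13577435852300052
plug top [ 0.53404383 -0.29393088  0.04762036] [np.float64(0.002942478771581432), np.float64(0.0029424787715815115)] past exit 0.024843667992829277
plug foot if on floor [ 0.53386822 -0.30032577  0.012     ] 0.030999059127930245
197 -0.0021188569705931914
300 0.13934859232079327
```

Run:
```python
from h import *
print(bot.sense()["t"],bot.sense()["contact_force"]);bot.job_done()
```

```text
22.3 [-0.5697097  -0.84935892 -0.21815536]
the job is handed in; nothing more can be done
```

The plug is out of the core and in the blue tray, and I handed the job in at about 22 s of the 51 s. The interface gives no verdict, so the result rests on my own checks.

**What I did**
- I gripped the wooden rod 90 mm from its tail, fed it into the green-banded end and pushed its tip to 80 mm.
- I let go, slid the open fingers back along the rod and regripped 35 mm from the tail. After levelling the rod I pushed the tip to about 137 mm, then let go and backed away.
- The force on the tool along the core read under 4 N at every check during the push.

**Last checks**
- **Plug:** it stands upright on the tray floor, roughly 25–30 mm beyond the core's far end. Its top measured about 36 mm above the floor, which puts its centre near 20 mm. It looked the same in the scene view before and after I let go.
- **Rod:** its tip measured about 136 mm in, resting free.
- **Robot:** the fingers were clear of everything, with about 1 N on the tool reading.
- **Other things on the bench:** they looked unmoved by eye in the scene and wrist views. I did not measure them again.

**Disagreements:** the scene camera put the core mouth about 2 pixels lower than my wrist-camera measurement, and the rod's tip showed nearly the same offset. I took it as calibration error, and it made no difference to the fit.

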